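Make up the soldering kit and the wiring kit

ROBOT

A 6-joint arm with a two-finger parallel gripper is mounted at the origin on a cart in front of the work surface, level with it; the furniture and walls round the work are solid. World frame = base frame: x ahead of the robot, y to its left, z up, the work surface at z = 0. Lengths are in m, angles in rad, forces in N, time in s.
With the tool pointing down it reaches from about 0.325 to 0.775 m from the base axis. Payload 5.5 kg.
Tool frame: the origin (TCP) lies between the finger pads; the fingertips stand 8 mm ahead of it and the grasp point (between the pads) lies 11 mm behind it (tcp_to_tips is the distance from the TCP to the fingertips, in m); z points along the fingers, y is the line along which they close (so a half turn about z gives the same grasp; the last joint's range is limited). The gripper opens to 88 mm and grips with 3 to 60 N. Pads are 20 mm wide; open, the fingers measure 115 mm over their backs; the gripper's body (75 mm by 178 mm) begins 61 mm behind the grasp point.
Start: joints at [-1.16, 0.091, 1.231, -0, 1.82, -0.057], TCP at [0.271, -0.536, 0.231] pointing down, gripper open.
Joint ranges: [-2.87, 2.87], [-0.86, 2.18], [0.17, 2.46], [-1.51, 4.65], [0.06, 2.69], [-2.65, 2.65]. Speed limits (rad/s): [2.57, 2.57, 3.01, 3.14, 3.14, 3.14].

INTERFACE

Orientations are given as a unit quaternion [w, x, y, z].
In Python, from bench import * gives the robot as it stands. Calls block until the motion is done:
- move_to(position, orientation): joint-space move of the TCP to a pose.
- move_l(position, speed=0.15, orientation=None): straight line of the TCP; orientation=None keeps the orientation; speed is the mean speed in m/s.
- movej(angles): joint-space move.
- gripper_open() and close(): open the fingers fully, or close them until they stop; the grip force is fixed at half the most.
- hold(seconds).
- inverse_kinematics(position, orientation): joint angles nearest the present ones, or None.
- state(): the state.
- get_image(name): name is "side" or "top"; returns a dict with "frame" (420x560x3 uint8, blue, green, red), "depth" (420x560 float32, m along the optical axis (not along the pixel's ray), 0 where there is no reading), "camera_matrix" (3x3 intrinsics, pixels), "view" (4x4, takes a point from world to camera coordinates). Camera axes: x right, y up, looking along -z (the intrinsics and any distortion apply to the point x, -y, -z); pixel columns grow to the right and rows downward; lengths in m; the calibration is good to about 2 mm. A picture is of the moment at which its call begins.
A pose or a line that the arm cannot do raises IKError and nothing moves.
- job_done(): hands the job in; it is judged then, once.
The state is a dict: "time": time; "joint_pos": joint angles; "dq": joint speeds; "joint_torque": joint torques, N m; "ee_pos": TCP position; "ee_rot": TCP orientation; "ft_force": force on the tool from outside, world axes, zero at the start; "moment": the same for the moment, N m; "finger_gap": finger opening in m; "finger_force": force on a finger pad.
Only numpy, scipy, OpenCV 4.12 (cv2) and the standard library are available. Lean on these libraries where they do the work, as an engineer would, in place of code of your own. Each camera call takes 0.05 s, during which the arm holds its last target. There are 200 camera calls.

TASK

Make up two kits from the parts on the bench. The soldering kit goes in the larger, oblong tray: first nest the empty steel pan flat in that tray, then stand the white bottle upright in the pan, and stand the smaller solder spool upright in the tray beside the pan. The wiring kit goes in the smaller, square tray: lay the terminal strip and the lithium cell flat on its floor; leave the larger spool, the tape roll and the clear tub where they are.

Things in the scene. Friction and masses are not known exactly. Their poses are not given: they have to be found in the camera images.
- large_tray: larger of the two shallow open grey plastic trays, oblong, fixed to the bench: 150 (own x) x 230 (own y) x 20 mm high, walls and floor 4 mm thick, so 142 x 222 mm inside and its inner floor 4 mm above its origin. Origin: centre of its underside, on the bench top.
- small_tray: smaller of the two shallow open grey plastic trays, square, fixed to the bench: 140 x 140 x 20 mm high, walls and floor 4 mm thick, so 132 x 132 mm inside and its inner floor 4 mm above its origin. Origin: centre of its underside, on the bench top.
- pan: small round open steel pan, empty, 65 mm outer diameter, 22 mm high, straight side, wall 3 mm, floor 3 mm (59 mm inner diameter), about 60 g. Origin: centre of its underside. It can be gripped across its outside.
- bottle: small white bottle with a tall red cap, standing: 84 mm high; body 34 mm in diameter up to about 44 mm, cap 24 mm in diameter above. About 45 g. Origin: centre of its underside, z up.
- small_spool: the smaller of two upright spools of solder wire (red flanges): 48 mm in diameter, flanges and winding 45 mm high, with a thin loose wire end above that (to 62 mm), which is not solid. About 180 g. Origin: centre of its underside, z up.
- strip: cream plastic terminal strip lying flat, a long block with a row of screws on top: 19 (own x) x 95 (own y) x 18 mm high (solid block 13 mm, the screw towers above are not solid). About 30 g. Origin: centre of its underside, z up.
- cell: plain cylindrical lithium cell lying on its side, 14 mm in diameter, 50 mm long (along own y); it does not roll. About 19 g. Origin: centre of its underside as it lies, z up.
- large_spool: the larger of the two upright spools of solder wire (yellow flanges): 58 mm in diameter, 56 mm high with a thin loose wire end to 73 mm. Not wanted; leave it. Origin: centre of its underside.
- tape: roll of tape lying flat, 66 mm in diameter, 19 mm high. Not wanted; leave it. Origin: centre of its underside.
- tub: lidded clear round tub with an amber filling, 73 mm in diameter, 44 mm high. Not wanted; leave it. Origin: centre of its underside.
Not all that is in view belongs to the job. Of the things shaped like the pan, the steel one is meant.

How it is judged:
On the way, in this order (a step that is already met when the one before it is completed fails the run):
1. the pan stands flat in the larger tray (x of pan in the frame of large_tray between -0.045 and 0.045 m and y of pan in the frame of large_tray between -0.085 and 0.085 m and z of pan in the frame of large_tray between -0.001 and 0.01 m and angle between pan's own z axis and vertical below 0.12 rad), for 0.2 s.
2. the bottle stands upright in the pan in the larger tray (all of step 1 and horizontal distance between bottle and pan below 0.016 m and z of bottle in the frame of pan between -0.001 and 0.008 m and angle between bottle's own z axis and vertical below 0.12 rad), for 0.2 s.
At the end, for the whole second after the job is handed in: Larger tray: pan flat on its floor, bottle upright in the pan within 16 mm of its centre, smaller spool upright on the tray floor. Smaller tray: strip and cell lie flat on its floor. Heights within 6 mm (cell 16 mm), tilts within 0.12 rad (cell 0.15); all five released and at rest (all of step 2 and x of small_spool in the frame of large_tray between -0.052 and 0.052 m and y of small_spool in the frame of large_tray between -0.092 and 0.092 m and z of small_spool in the frame of large_tray between -0.001 and 0.01 m and angle between each of small_spool, strip's own z axis and vertical below 0.12 rad and x of strip in the frame of small_tray between -0.058 and 0.058 m and y of strip in the frame of small_tray between -0.058 and 0.058 m and z of strip in the frame of small_tray between -0.001 and 0.01 m and x of cell in the frame of small_tray between -0.062 and 0.062 m and y of cell in the frame of small_tray between -0.062 and 0.062 m and z of cell in the frame of small_tray between -0.001 and 0.02 m and angle between cell's own y axis and vertical between 1.42 and 1.72 rad and linear speed of each of pan, bottle, small_spool, strip, cell below 0.02 m/s and angular speed of each of pan, bottle, small_spool, strip, cell below 0.2 rad/s); the robot touches nothing.
It fails at once if the larger spool is moved by more than 30 mm or tipped (distance of large_spool from where it was at the start of the episode above 0.03 m or angle between large_spool's own z axis and vertical above 0.5 rad).
It fails at once if the tape roll is moved by more than 30 mm or tipped (distance of tape from where it was at the start of the episode above 0.03 m or angle between tape's own z axis and vertical above 0.5 rad).
It fails at once if the clear tub is moved by more than 30 mm or tipped (distance of tub from where it was at the start of the episode above 0.03 m or angle between tub's own z axis and vertical above 0.5 rad).
It also fails if it takes over 134 s, if anything falls off the work surface, if the arm or the gripper's body presses on something with over 40 N, if the wrist force passes 120 N, or if a joint passes its speed limit or range.

## Working session

There is one attempt and no reset: what is moved stays moved. The work goes in short steps, each a Python script; the robot and the scene stay as the last script left them, time stands still between calls to the robot, and variables do not carry over. Pictures are saved under pics/ and viewed, at most 14 in all, crops included, and the job is handed in when it is done.

```bash
mkdir -p pics; ls; cat > h.py <<'E'
from bench import *
import numpy as np, cv2
def world(im):
    d=im["depth"];K=np.array(im["camera_matrix"]);V=np.array(im["view"])
    v,u=np.mgrid[:d.shape[0],:d.shape[1]]
    x=(u-K[0,2])/K[0,0]*d;y=(v-K[1,2])/K[1,1]*d
    P=np.stack([x,-y,-d,np.ones_like(d)],-1)@np.linalg.inv(V).T
    P[d<=0]=np.nan
    return P[...,:3]
def snap(name,out):
    im=get_image(name);cv2.imwrite("pics/"+out,im["frame"]);return im,world(im)
E
python3 - <<'E'
from h import *
for n in("top","side"):
    im,P=snap(n,n+"0.png");np.save(n+"P.npy",P);print(im["view"],im["camera_matrix"],[k for k in im])
print(state())
E
```

```text
pics
[[-0.07422251 -0.99724008  0.00179931  0.02317984]
 [ 0.97620019 -0.07228763  0.2044693  -0.45893666]
 [-0.20377492  0.01693271  0.97887132 -1.15676572]
 [ 0.          0.          0.          1.        ]] [[446.32668677   0.         282.15672861]
 [  0.         446.32668677 212.18154477]
 [  0.           0.           1.        ]] ['frame', 'depth', 'camera_matrix', 'view']
[[ 0.99918207 -0.03321083  0.02307012 -0.46785552]
 [-0.00402824  0.48592848  0.87398929 -0.02009709]
 [-0.04023634 -0.87336737  0.48539724 -1.74103001]
 [ 0.          0.          0.          1.        ]] [[518.68249918   0.         270.56667076]
 [  0.         518.68249918 203.88250511]
 [  0.           0.           1.        ]] ['frame', 'depth', 'camera_matrix', 'view']
{'time': 0.1, 'joint_pos': array([-1.15970718e+00,  9.17807164e-02,  1.23175689e+00, -4.26249017e-05,
        1.81979524e+00, -5.66702525e-02]), 'dq': array([ 0.00035323, -0.00047051, -0.00065779,  0.00019161, -0.00057833,
        0.00084459]), 'joint_torque': array([ 3.45082342e-03, -4.47858024e+01, -4.07570672e+01,  7.00034550e-02,
        2.84071045e-02, -1.09295795e-04]), 'ee_pos': array([ 0.27043399, -0.53531761,  0.22962649]), 'ee_rot': array([-8.52827562e-04,  9.72775429e-01,  2.31748153e-01, -1.73719627e-04]), 'ft_force': array([-0.28452392,  0.49629242, -0.15503154]), 'moment': array([ 0.05521656, -0.00962526,  0.00346497]), 'finger_force': 0.0, 'finger_gap': 0.08815676175106175}
```

View pics/top0.png

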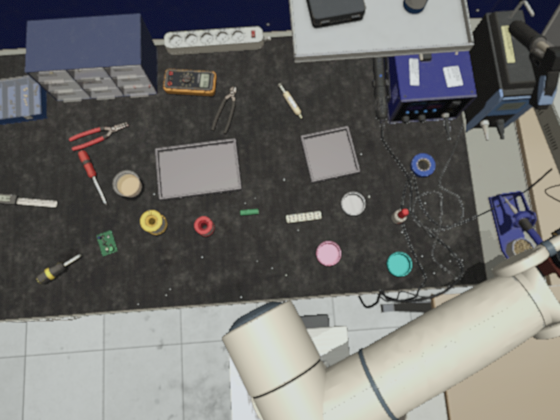

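View pics/side0.png

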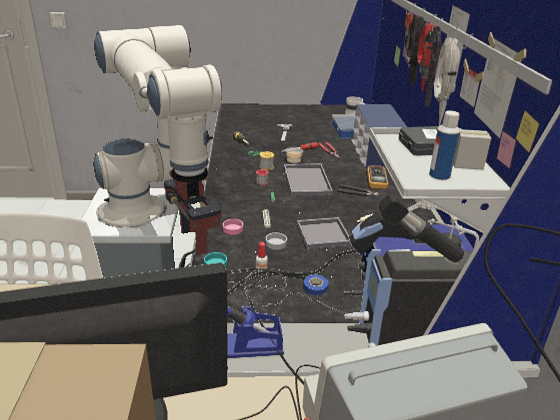

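Top view: steel pan (353,204), bottle (402,215), small spool (204,226), strip (303,217), green cell (249,212), large tray (198,169), small tray (330,154). The pink (328,253) and teal (400,264) pans are decoys. The large spool is at (152,222), the tub at (127,184) and the tape at (423,165).

```bash
cat > m.py <<'E'
from h import *
P=np.load("topP.npy");f=cv2.imread("pics/top0.png")
S=dict(pan=(353,204,18),bottle=(402,215,14),sspool=(204,226,15),lspool=(152,222,17),strip=(303,217,24),cell=(249,212,15),ltray=(198,169,52),stray=(330,154,38),tub=(127,184,20),tape=(423,165,18),pink=(328,253,18),teal=(400,264,18))
for n,(u,v,r) in S.items():
    Q=P[v-r:v+r+1,u-r:u+r+1].reshape(-1,3);Q=Q[np.isfinite(Q[:,0])]
    z=Q[:,2];base=np.median(z[z<.004]) if (z<.004).any() else 0
    q=Q[(z>(.006 if n not in("ltray","stray") else .010))&(z<.11)]
    if n in("sspool","lspool","bottle"): q=q[q[:,2]>.02]
    if len(q)<5: print(n,len(q),np.round(np.percentile(z,[5,50,95]),4));continue
    (c,s,a)=cv2.minAreaRect((q[:,:2]*1000).astype(np.float32))
    print(n,len(q),"base %.4f top %.4f"%(base,np.percentile(q[:,2],97)),"rect",np.round(c,1),np.round(s,1),round(a,1),"mean",np.round(q.mean(0)*1000,1))
    if n in("cell","strip"):
        hsv=cv2.cvtColor(f,cv2.COLOR_BGR2HSV)[v-r:v+r+1,u-r:u+r+1].reshape(-1,3);print(hsv[:,1].max())
E
python3 m.py
```

```text
pan 156 base 0.0002 top 0.0235 rect [ 473.6 -219.5] [103.4  95.2] 1.5 mean [ 476.5 -211.3   15.2]
bottle 202 base 0.0000 top 0.0854 rect [ 440.8 -346.9] [64.9 59.1] 87.5 mean [ 429.2 -336.7   46.6]
sspool 226 base -0.0004 top 0.0472 rect [440.4 203.5] [46.9 46.2] 69.4 mean [440.9 203.   40.5]
lspool 378 base -0.0004 top 0.0584 rect [460.2 340.5] [56.9 55.6] 41.2 mean [460.  339.3  49.6]
strip 253 base -0.0001 top 0.0182 rect [457.9 -79.2] [119.6 107.8] 62.3 mean [449.  -70.9  11.9]
59
cell 92 base -0.0004 top 0.0162 rect [487.7  86.5] [39.6 62.5] 1.2 mean [475.2  79.8  10.9]
111
ltray 886 base 0.0001 top 0.0562 rect [595.  233.1] [303.9 277.4] 7.8 mean [565.2 231.5  25.2]
stray 439 base 0.0004 top 0.0232 rect [ 628.  -159.7] [251.5 141.1] 7.9 mean [ 620.1 -158.5   17.8]
tub 586 base -0.0007 top 0.0446 rect [566.6 405.3] [83.2 83.8] 89.2 mean [572.4 409.   37.9]
tape 454 base 0.0002 top 0.0216 rect [ 572.7 -418.6] [102.  105.7] 87.4 mean [ 565.8 -413.9   15.6]
pink 131 base 0.0002 top 0.0235 rect [ 348.3 -131.9] [78.6 88.3] 14.5 mean [ 344.2 -129.6   16. ]
teal 193 base 0.0004 top 0.0241 rect [ 304.9 -319.7] [ 74.8 104. ] 8.1 mean [ 302.8 -321.8   14.9]
```

```bash
cat > m.py <<'E'
from h import *
def measure(P,f,S,draw=None):
    z=np.nan_to_num(P[...,2],nan=-1)
    out={}
    for n,(u,v,r,lo,hi) in S.items():
        m=np.zeros(z.shape,np.uint8);w=np.s_[v-r:v+r+1,u-r:u+r+1];m[w]=((z>lo)&(z<hi))[w]
        k,l,st,_=cv2.connectedComponentsWithStats(m)
        if k<2: print(n,"none");continue
        i=1+st[1:,4].argmax();q=P[l==i]
        c,s,a=cv2.minAreaRect((q[:,:2]*1000).astype(np.float32))
        cc,cr=cv2.minEnclosingCircle((q[:,:2]*1000).astype(np.float32))
        print(n,st[i,4],"top %.4f"%np.percentile(q[:,2],97),"rect",np.round(c,1),np.round(s,1),round(a,1),"circ",np.round(cc,1),round(cr,1))
        if draw is not None: draw[l==i]=(255,0,255)
if __name__=="__main__":
    P=np.load("topP.npy");f=cv2.imread("pics/top0.png");d=f.copy()
    S=dict(pan=(353,204,18,.014,.03),bottle=(402,215,16,.06,.11),sspool=(204,226,15,.035,.05),lspool=(152,222,17,.045,.06),strip=(303,217,24,.007,.03),cell=(249,212,15,.006,.03),ltray=(198,169,48,.012,.026),stray=(330,154,34,.012,.026),tub=(127,184,20,.03,.06),tape=(423,165,18,.012,.03),pink=(328,253,18,.014,.03),teal=(400,264,18,.014,.03))
    measure(P,f,S,d)
    c=np.hstack([f[120:290,70:460]]);e=d[120:290,70:460]
    cv2.imwrite("pics/c1.png",cv2.resize(np.vstack([c,e])[:,:],None,fx=2.04,fy=1.75,interpolation=cv2.INTER_CUBIC))
E
python3 m.py
```

```text
pan 92 top 0.0239 rect [ 474.4 -209.7] [62.7 63.8] 42.1 circ [ 476.1 -210.1] 33.4
bottle 62 top 0.0861 rect [ 428.3 -331. ] [18.3 18. ] 86.3 circ [ 428.5 -331. ] 10.3
sspool 193 top 0.0469 rect [440.4 203.5] [46.9 46.2] 69.4 circ [441.8 201.2] 25.8
lspool 307 top 0.0583 rect [460.1 340. ] [55.7 55.5] 12.6 circ [460.9 340. ] 29.1
strip 234 top 0.0182 rect [449.  -69.9] [19.5 94.3] 3.6 circ [450.7 -69.8] 47.5
cell 89 top 0.0162 rect [474.7  79.2] [13.2 48.4] 2.5 circ [472.7  79.1] 24.6
ltray 582 top 0.0233 rect [609.  217.2] [153.1 230.5] 3.5 circ [608.  216.3] 134.9
stray 417 top 0.0233 rect [ 624.8 -160.2] [143.1 140.9] 8.1 circ [ 625.  -159.4] 97.2
tub 552 top 0.0447 rect [573.  410.8] [72.4 71.7] 81.3 circ [573.8 410.3] 37.6
tape 326 top 0.0219 rect [ 574. -421.] [63.4 67.5] 40.6 circ [ 573.8 -420. ] 34.7
pink 91 top 0.0239 rect [ 341.9 -128.3] [62.8 62.8] 87.0 circ [ 342.5 -128.8] 32.5
teal 106 top 0.0246 rect [ 298.9 -316.4] [63.6 63.2] 53.5 circ [ 299.3 -316.6] 32.4
```

View pics/c1.png

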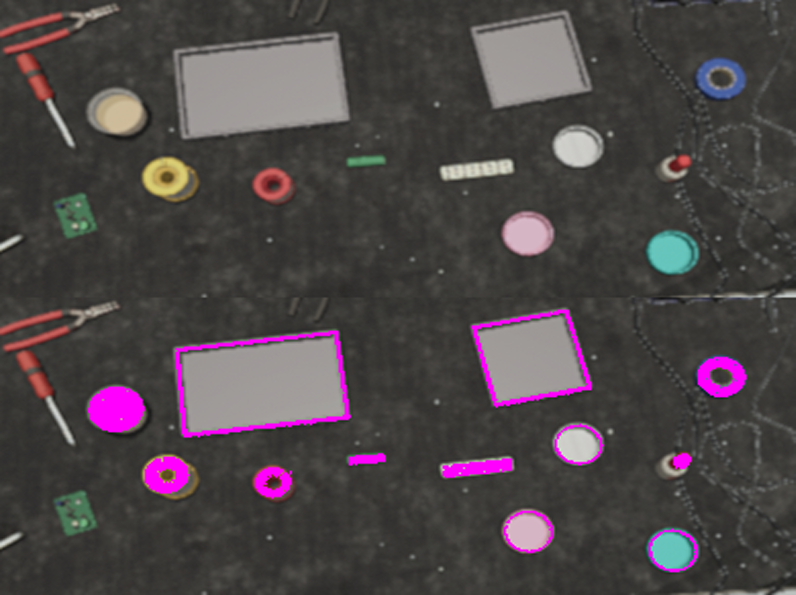

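Pan, bottle, spool, strip, cell and both trays are cleanly segmented. Start with the pan.

```bash
cat > a.py <<'E'
from h import *
LT=(.609,.2172,np.radians(3.5)); ST=(.6248,-.1602,np.radians(8.1)); ZT=.20
def q(a):  # closing axis at world angle a (deg)
    t=np.radians(a+90); return [0,np.cos(t/2),np.sin(t/2),0]
def loc(T,x,y):
    c,s=np.cos(T[2]),np.sin(T[2]); return np.array([T[0]+c*x-s*y,T[1]+s*x+c*y])
def pick(xy,a,z,zt=ZT):
    move_to([*xy,zt],q(a)); move_l([*xy,z+.03],.25); move_l([*xy,z],.06)
    close(); s=state(); print("grip gap %.4f force %.1f t %.1f"%(s["finger_gap"],s["finger_force"],s["time"]))
    move_l([*xy,zt],.2); s=state(); print("lifted gap %.4f force %.1f"%(s["finger_gap"],s["finger_force"]))
def place(xy,a,z,zt=ZT):
    move_to([*xy,zt],q(a)); move_l([*xy,z+.03],.2); move_l([*xy,z],.04); s=state(); print("down gap",round(s["finger_gap"],4),"F",np.round(s["ft_force"],1))
    gripper_open(); hold(.2); move_l([*xy,zt],.2); print("t",round(state()["time"],1))
E
python3 - <<'E'
from a import *
xy=loc(LT,0,-.05)
for p,a in((xy,3.5),((.4744,-.2097),0),((.428,-.331),0),(loc(LT,0,.055),3.5),(loc(ST,-.005,0),8.1),(loc(ST,.034,0),98.1)):
    j=[inverse_kinematics([*p,z],q(a)) for z in(.012,.2)]; print(p,[None if k is None else np.round(k,2) for k in j])
pick((.4744,-.2097),0,.010)
place(xy,3.5,.0155)
snap("top","top1.png")
E
```

```text
[0.61205243 0.16729326] [array([ 0.21,  0.25,  1.45, -0.  ,  1.45,  0.15]), array([ 0.21,  0.18,  1.19, -0.  ,  1.77,  0.15])]
(0.4744, -0.2097) [array([-0.48, -0.06,  1.77, -0.  ,  1.43, -0.48]), array([-0.48, -0.13,  1.51, -0.  ,  1.77, -0.48])]
(0.428, -0.331) [array([-0.72,  0.  ,  1.71, -0.  ,  1.43, -0.72]), array([-0.72, -0.07,  1.45, -0.  ,  1.76, -0.72])]
[0.60564233 0.27209741] [array([ 0.37,  0.32,  1.36, -0.  ,  1.46,  0.31]), array([ 0.37,  0.26,  1.09, -0.  ,  1.79,  0.31])]
[ 0.61984988 -0.16090451] [array([-0.31,  0.26,  1.43, -0.  ,  1.45, -0.45]), array([-0.31,  0.2 ,  1.17, -0.  ,  1.78, -0.45])]
[ 0.6584608  -0.15540936] [array([-0.28,  0.36,  1.32, -0.  ,  1.47, -1.99]), array([-0.28,  0.3 ,  1.05, -0.  ,  1.79, -1.99])]
grip gap 0.0641 force 30.0 t 3.5
lifted gap 0.0641 force 30.0
down gap 0.064 F [-0.2  0.5 -0.8]
t 9.7
```

View pics/top1.png

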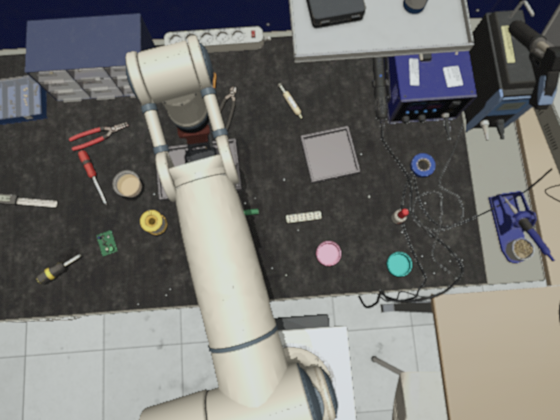

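The pan has left its place, the arm hides the large tray, and the bottle is unmoved at (402,215). I'll pick the bottle next and measure the pan while the arm is away from the tray.

```bash
python3 - <<'E'
from a import *
from m import measure
pick((.4283,-.331),0,.060)
im,P=snap("top","top2.png");snap("side","side2.png")
measure(P,im["frame"],dict(pan=(217,168,18,.021,.032)))
z=P[...,2];print(np.round(z[150:188:3,217],3))
f=im["frame"][120:240,140:440];cv2.imwrite("pics/c2.png",cv2.resize(f,None,fx=2.5,fy=2.5))
E
```

```text
grip gap 0.0211 force 29.7 t 14.0
lifted gap 0.0210 force 29.7
pan 19 top 0.0283 rect [587.9 180.7] [42.9 10.5] 56.4 circ [592.2 177.8] 21.5
[-0.001  0.002  0.023  0.004  0.003  0.002  0.003  0.004  0.009  0.021
  0.001  0.003  0.003]
```

View pics/c2.png

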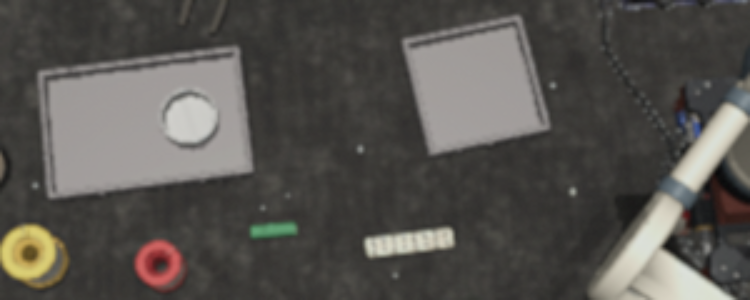

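View pics/side2.png

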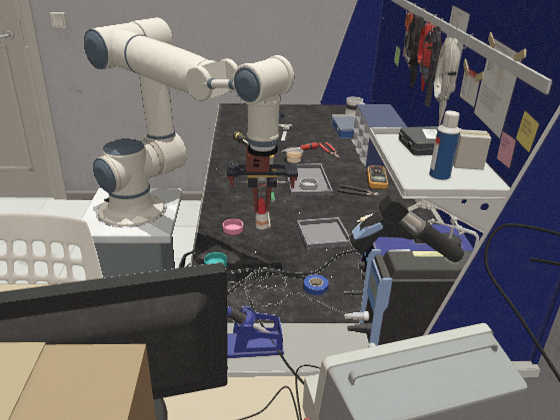

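The pan lies flat in the large tray at image pixel (216,167). The bottle hangs upright from the fingers at (262,215) in the side view. Pan centre next, then place.

```bash
python3 - <<'E'
from a import *
from m import measure
im,P=snap("top","top3.png")
measure(P,im["frame"],dict(pan=(216,167,14,.015,.035)))
xy=loc(LT,0,-.05);print("cmd",xy)
i=P[150:184,200:232].reshape(-1,3);i=i[(i[:,2]>.015)&(i[:,2]<.035)]
c=(i[:,:2].min(0)+i[:,:2].max(0))/2;print(len(i),c,np.ptp(i,0))
E
```

```text
pan 110 top 0.0276 rect [609.1 166.4] [62.9 63.5] 6.0 circ [610.1 166.9] 33.4
cmd [0.61205243 0.16729326]
110 [0.60905501 0.16646073] [0.06293247 0.06433331 0.01575025]
```

```bash
python3 - <<'E'
from a import *
from m import measure
place((.6105,.167),3.5,.0685,.22)
pick((.4404,.2035),0,.020,.22)
place(loc(LT,0,.055),3.5,.0255,.22)
pick((.449,-.0699),3.6,.010)
im,P=snap("top","top4.png")
f=im["frame"][110:250,110:410];cv2.imwrite("pics/c4.png",cv2.resize(f,None,fx=2.5,fy=2.5));snap("side","side4.png")
measure(P,im["frame"],dict(cap=(216,165,25,.065,.12),spool=(180,170,25,.035,.06)))
E
```

```text
down gap 0.0209 F [0.6 0.9 0. ]
t 20.8
grip gap 0.0468 force 30.0 t 23.7
lifted gap 0.0472 force 30.0
down gap 0.0468 F [-0.4 -0.4 -1.5]
t 29.6
grip gap 0.0187 force 30.0 t 33.5
lifted gap 0.0185 force 30.0
cap 59 top 0.0929 rect [608.8 165. ] [18.  18.1] 69.5 circ [608.8 165.2] 10.0
spool 193 top 0.0512 rect [604.3 272. ] [46.8 45. ] 41.3 circ [603.6 272.8] 24.8
```

View pics/c4.png

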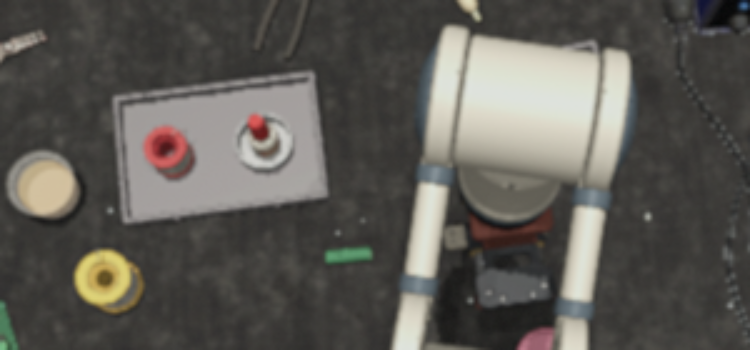

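View pics/side4.png

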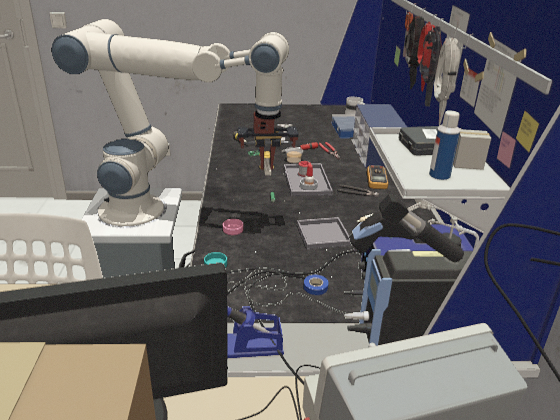

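The bottle stands upright in the pan (crop 262,140), the spool stands beside it (168,152), and the strip is in the gripper. Next: place the strip, then the cell.

```bash
python3 - <<'E'
from a import *
from m import measure
place(loc(ST,-.005,0),8.1,.0155)
pick((.4747,.0792),2.5,.010)
im,P=snap("top","top5.png")
f=im["frame"][110:250,160:460];cv2.imwrite("pics/c5.png",cv2.resize(f,None,fx=2.5,fy=2.5))
measure(P,im["frame"],dict(strip=(330,154,23,.0095,.03)))
print(loc(ST,-.005,0))
E
```

```text
down gap 0.0187 F [-0.5  1.1  0.1]
t 39.8
grip gap 0.0133 force 30.0 t 43.4
lifted gap 0.0131 force 30.0
strip 229 top 0.0222 rect [ 616.4 -160.7] [22.5 94.9] 8.0 circ [ 617.8 -160.5] 48.2
[ 0.61984988 -0.16090451]
```

View pics/c5.png

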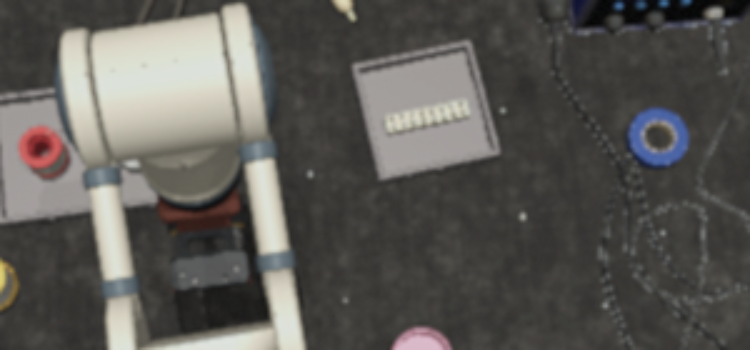

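The strip lies flat in the middle of the small tray (crop 428,116). The cell goes crosswise on its far side.

```bash
python3 - <<'E'
from a import *
from m import measure
place(loc(ST,.034,0),98.1,.0155)
move_to([.45,0.05,.3],q(0));hold(.5)
im,P=snap("top","top6.png")
f=im["frame"][110:250,110:460];cv2.imwrite("pics/c6.png",cv2.resize(f,None,fx=2.2,fy=2.2))
measure(P,im["frame"],dict(both=(330,154,23,.0095,.03)));print(state()["time"])
E
```

```text
down gap 0.0135 F [ 0.8 -0.2  0.1]
t 50.6
both 303 top 0.0227 rect [ 643.9 -157.8] [73.4 94.3] 7.3 circ [ 630.5 -158.9] 50.4
52.9667
```

View pics/c6.png

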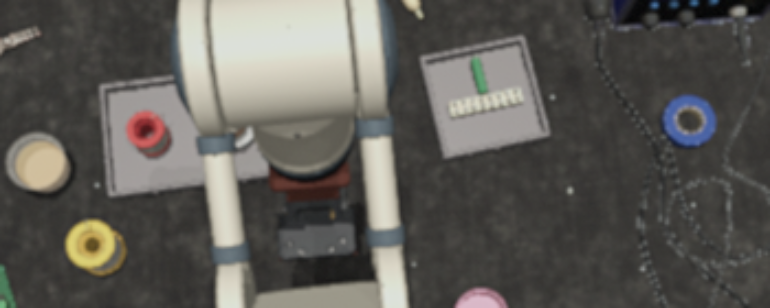

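The cell (crop 479,75) and the strip (486,102) both lie flat in the small tray. The large spool, tape and tub haven't moved. Handing in.

```bash
python3 -c "
from h import *
print(job_done())"
```

```text
the job is handed in; nothing more can be done
None
```

Both kits are made up and handed in at about 53 s of the 134 s allowed, with no verdict returned; the camera checks after placing showed all five parts where the task wants them, and the larger spool, tape roll and tub unmoved.

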